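# Fill the knob sample tray

### The arm

A 6-joint arm with a two-finger parallel gripper is mounted at the origin on the work surface. World frame = base frame: x ahead of the robot, y to its left, z up, the work surface at z = 0. Lengths are in m, angles in rad, forces in N, time in s.
With the tool pointing down it reaches from about 0.275 to 0.775 m from the base axis. Payload 14.6 kg.
Tool frame: the origin (TCP) lies at the very end of the fingers, on their centre line; the grasp point (between the pads) lies 19 mm behind it; z points along the fingers, y is the line along which they close (so a half turn about z gives the same grasp; the last joint's range is limited). The gripper opens to 85 mm and grips with 20 to 120 N. Pads are 22 mm wide; open, the fingers measure 114 mm over their backs; the gripper's body (76 mm by 85 mm) begins 54 mm behind the grasp point. The pads swing forward as they close: fully open they stand 13 mm farther back than shut.
Start: joints at [1.077, 0.263, -0.048, 1.259, 0, 1.415], TCP at [0.174, 0.495, 0.231] pointing down, gripper open.
Joint ranges: [-2.65, 2.65], [-0.89, 1.7], [-1.18, 1.37], [-2.13, 2.11], [-1.35, 1.29], [-3.14, 3.14]. Speed limits (rad/s): [1.89, 1.89, 2.57, 2.79, 3.14, 3.14].

### API

Orientations are given as a rotation vector (axis times angle).
In Python, from station import ctrl gives the robot as it stands.
- The arm moves only by the shell command python3 -m handwheel 'ROWS' [OPENING]. ROWS is JSON, a list of rows, each an object of numbers: "dx", "dy", "dz": the shift along the world's x, y, z in m; "ax", "ay", "az": the turn, a rotation vector about the world's x, y, z in degrees. In form: [{"dx": .., "dy": .., "dz": .., "ax": .., "ay": .., "az": ..}, ...]. A call has 1 to 5 rows; each row shifts and turns the commanded pose from where the row before left it; what a row does not reach is not made up. A row lasts 1/12 s, in which the tool goes at most 41.7 mm and 7.16 degrees, less where a joint would pass 70% of its speed; a pose out of reach is approached as far as the arm can. A call is refused whole if a number of a shift passes 0.0417 or a number of a turn 7.16, either way. A call with a gripper value outside its range is refused whole. OPENING is the finger opening in m, from 0 to 0.0854, set as the call begins (- or left out, the last holds). The fingers move at their own pace and stop on an object; the grip force is fixed at half the most. Time passes only in rows, so rows that do not move let the fingers close. It gives the time, the measured TCP pose, the force, the opening and the grip force at its end, in the units of the state.
- ctrl.read_state(): the state, without advancing time (a new reading comes with each control period).
- ctrl.grab_frame(name): name is "side" or "top" or "wrist"; returns the picture (384x512x3 uint8, red, green, blue); there is no depth.
- ctrl.camera_model(name): a dict with "fov_y" (degrees; the focal length in pixels is half the picture's height over the tangent of half this angle, whatever the lens; pixels are square), "cx", "cy" (the principal point, pixels), "R" (3x3) and "t" (3): a world point X has camera coordinates R X + t. Camera axes: x right, y down, z forward; pixel columns grow to the right and rows downward; lengths in m; the calibration is good to about 2 mm. A picture is of the moment at which its call begins: read the wrist's pose just before it. camera_model takes no time and is no camera call; for the wrist camera it gives the pose at the moment of the call.
- ctrl.hand_in(): hands the job in; it is judged then, once.
Trained networks look in the newest picture that a camera, given by its name, has taken for a name from the list of things; names that differ only in an ending like _2 or _b are one class to them, and where a whole thing is asked for, a point or a joint stands for the part that bears it (a point fixed in the world has none). Each returns a list of dicts, best first, with "confidence" (0 to 1); they miss things now and then, are a little off and sometimes report something else, mostly with a low value. They report only what shows in the picture. A call takes as long as a camera call. They do not tell look-alikes from the thing itself.
- ctrl.regions_of(camera, thing): "region" (384x512 bool, what is visible of it) and "xy" ([column, row] in pixels, amid what is visible of it).
- ctrl.landmark_of(camera, thing): "xy" ([column, row] in pixels: a listed point, or the origin of a listed thing).
The state is a dict: "time": time; "q": joint angles; "qd": joint speeds; "joint_torque": joint torques, N m; "tool_pos": TCP position; "tcp_rot": TCP orientation; "ft_force": force on the tool from outside, world axes, zero at the start; "moment": the same for the moment, N m; "opening": finger opening in m; "grip_force": force on a finger pad.
Only numpy, scipy, OpenCV 4.12 (cv2) and the standard library are available. Lean on these libraries where they do the work, as an engineer would, in place of code of your own. Each camera call takes 0.05 s, during which the arm holds its last target. There are 200 camera calls.

### The job

Fill the woodturner's sample tray: stand each of the four finished knobs upright in the round recess that fits its foot, right down on the recess floor. Leave the two unfinished knobs, which still have the turning stub on top, where they stand.

Things in the scene. Friction and masses are not known exactly. Their poses are not given: they have to be found in the camera images.
- knob_small: Finished pale-wood cabinet knob, the smallest of four: round foot 28 mm across, 7 mm thick; narrower neck; straight-sided round head 22 mm across from 21 to 40 mm up, then a smooth dome; 48 mm tall, about 20 g. Stands upright, loose; grip the head from above. Origin: centre of its underside; z up its axis; yaw does not matter. Other tools stand well clear.
- knob_medium: Finished pale-wood cabinet knob, the second smallest of four: round foot 40 mm across, 7 mm thick; narrower neck; straight-sided round head 30 mm across from 21 to 46 mm up, then a smooth dome; 54 mm tall, about 40 g. Stands upright, loose; grip the head from above. Origin: centre of its underside; z up its axis; yaw does not matter. Other tools stand well clear.
- knob_large: Finished pale-wood cabinet knob, the second largest of four: round foot 52 mm across, 7 mm thick; narrower neck; straight-sided round head 38 mm across from 21 to 52 mm up, then a smooth dome; 60 mm tall, about 70 g. Stands upright, loose; grip the head from above. Origin: centre of its underside; z up its axis; yaw does not matter. Other tools stand well clear.
- knob_largest: Finished pale-wood cabinet knob, the largest of four: round foot 64 mm across, 7 mm thick; narrower neck; straight-sided round head 46 mm across from 21 to 58 mm up, then a smooth dome; 66 mm tall, about 110 g. Stands upright, loose; grip the head from above. Origin: centre of its underside; z up its axis; yaw does not matter. Other tools stand well clear.
- knob_medium_stub: Unfinished look-alike, not to be moved: the same pale-wood knob as knob_medium (foot 40 mm, head 30 mm across), but with a turning stub, a thin peg 14 mm across that stands 22 mm above the dome; 76 mm tall in all. Origin: centre of its underside; z up. Loose.
- knob_large_stub: Unfinished look-alike, not to be moved: the same pale-wood knob as knob_large (foot 52 mm, head 38 mm across), but with a turning stub, a thin peg 14 mm across that stands 22 mm above the dome; 82 mm tall in all. Origin: centre of its underside; z up. Loose.
- recess_small: Fixed block 88 x 88 x 16 mm with a round recess 38 mm across, 10 mm deep, the smallest of four, for the 28 mm foot. Origin: centre of its underside, on the recess axis, 6 mm above the bench; z up; recess floor 6 mm, block top 16 mm above the origin. The blocks fill a fixed 194 mm square tray 2 by 2 (90 mm pitch, rim 22 mm above the bench), in any order.
- recess_medium: Fixed block 88 x 88 x 16 mm with a round recess 50 mm across, 10 mm deep, the second smallest of four, for the 40 mm foot. Origin: centre of its underside, on the recess axis, 6 mm above the bench; z up; recess floor 6 mm, block top 16 mm above the origin. The blocks fill a fixed 194 mm square tray 2 by 2 (90 mm pitch, rim 22 mm above the bench), in any order.
- recess_large: Fixed block 88 x 88 x 16 mm with a round recess 62 mm across, 10 mm deep, the second largest of four, for the 52 mm foot. Origin: centre of its underside, on the recess axis, 6 mm above the bench; z up; recess floor 6 mm, block top 16 mm above the origin. The blocks fill a fixed 194 mm square tray 2 by 2 (90 mm pitch, rim 22 mm above the bench), in any order.
- recess_largest: Fixed block 88 x 88 x 16 mm with a round recess 74 mm across, 10 mm deep, the largest of four, for the 64 mm foot. Origin: centre of its underside, on the recess axis, 6 mm above the bench; z up; recess floor 6 mm, block top 16 mm above the origin. The blocks fill a fixed 194 mm square tray 2 by 2 (90 mm pitch, rim 22 mm above the bench), in any order.
Things that resemble listed ones, but are neither listed nor needed, are in the scene too. Leave any yellow look-alike of the knob_medium alone.

How it is judged:
At the end, for the whole second after the job is handed in: Each finished knob stands in its own recess: foot centre within 8 mm of the recess axis, underside on the recess floor (within 2.5 mm), upright within 0.08 rad, at rest and released; both knobs with stubs are upright and within 20 mm of where they started (horizontal distance between knob_small and recess_small below 0.008 m and z of knob_small in the frame of recess_small between 0.003 and 0.0085 m and angle between each of knob_small, knob_medium, knob_large, knob_largest's own z axis and vertical below 0.08 rad and linear speed of each of knob_small, knob_medium, knob_large, knob_largest below 0.02 m/s and horizontal distance between knob_medium and recess_medium below 0.008 m and z of knob_medium in the frame of recess_medium between 0.003 and 0.0085 m and horizontal distance between knob_large and recess_large below 0.008 m and z of knob_large in the frame of recess_large between 0.003 and 0.0085 m and horizontal distance between knob_largest and recess_largest below 0.008 m and z of knob_largest in the frame of recess_largest between 0.003 and 0.0085 m and distance of each of knob_medium_stub, knob_large_stub from where it was at the start of the episode below 0.02 m and angle between each of knob_medium_stub, knob_large_stub's own z axis and vertical below 0.1 rad); the robot touches nothing.
It fails at once if a knob with a stub is moved more than 20 mm or tipped over (distance of knob_medium_stub from where it was at the start of the episode above 0.02 m or angle between knob_medium_stub's own z axis and vertical above 0.3 rad).
It fails at once if a knob with a stub is moved more than 20 mm or tipped over (distance of knob_large_stub from where it was at the start of the episode above 0.02 m or angle between knob_large_stub's own z axis and vertical above 0.3 rad).
It also fails if it takes over 106 s, if anything falls off the work surface, if the arm or the gripper's body presses on something with over 40 N, if the wrist force passes 120 N, or if a joint passes its speed limit or range.

## Working session

There is one attempt and no reset: what is moved stays moved. The work goes in short steps, Python scripts to look and compute and a shell command to move; the robot and the scene stay as the last step left them, time stands still between calls to the robot, and variables do not carry over. Pictures are saved under pics/ and viewed, at most 16 in all, crops included, and the job is handed in when it is done.

```bash
mkdir -p pics; ls
python3 - <<'E'
from station import ctrl
import cv2
for n in("top","side"):
    f=ctrl.grab_frame(n); cv2.imwrite(f"pics/{n}0.png",cv2.resize(f[:,:,::-1],(800,600)))
    m=ctrl.camera_model(n); print(n,m)
s=ctrl.read_state(); print(s)
E
```

```text
pics
top {'fov_y': 51.809473113276255, 'cx': 253.5808344806884, 'cy': 194.40523266040483, 'R': array([[-0.02282421, -0.99949296,  0.02220103],
       [-0.9933037 ,  0.02015599, -0.11376071],
       [ 0.11325555, -0.02464887, -0.99326009]]), 't': array([0.04095424, 0.50368429, 1.05577184])}
side {'fov_y': 53.50911144823884, 'cx': 261.3455032157042, 'cy': 191.23474572195354, 'R': array([[ 0.87736832, -0.47932198, -0.02180058],
       [-0.3479971 , -0.60439103, -0.71666555],
       [ 0.33033747,  0.63636619, -0.6970762 ]]), 't': array([-0.41166603,  0.20590359,  0.71179838])}
{'time': 0.1, 'q': array([ 1.07667643e+00,  2.63478196e-01, -4.88251720e-02,  1.25939688e+00,
        4.92613761e-06,  1.41551259e+00]), 'qd': array([-1.41923557e-03, -2.38291490e-04,  1.80404806e-03,  1.18818393e-03,
        3.15700301e-04, -8.83952745e-05]), 'joint_torque': array([ 1.83223667e-03, -6.38577318e+01,  3.85064113e+01,  9.92343208e-03,
       -1.30220533e-04, -6.29034616e-06]), 'tool_pos': array([0.17439323, 0.49495282, 0.2308893 ]), 'tcp_rot': array([-5.29650689e-01, -3.09632550e+00,  1.34308588e-03]), 'ft_force': array([-0.4981415 , -0.44582737, -0.91575913]), 'moment': array([-0.05010658, -0.04074788, -0.01253415]), 'grip_force': 0.0, 'opening': 0.08513297861985818}
```

View pics/top0.png

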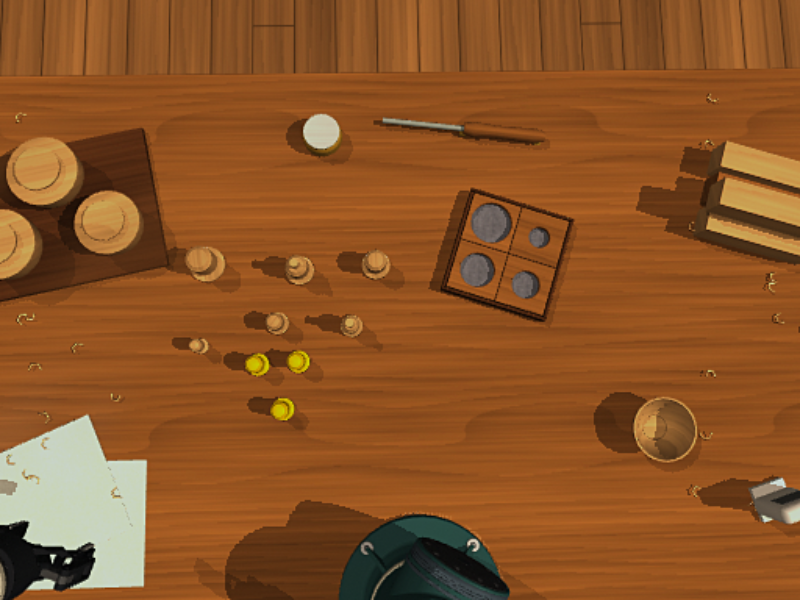

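View pics/side0.png

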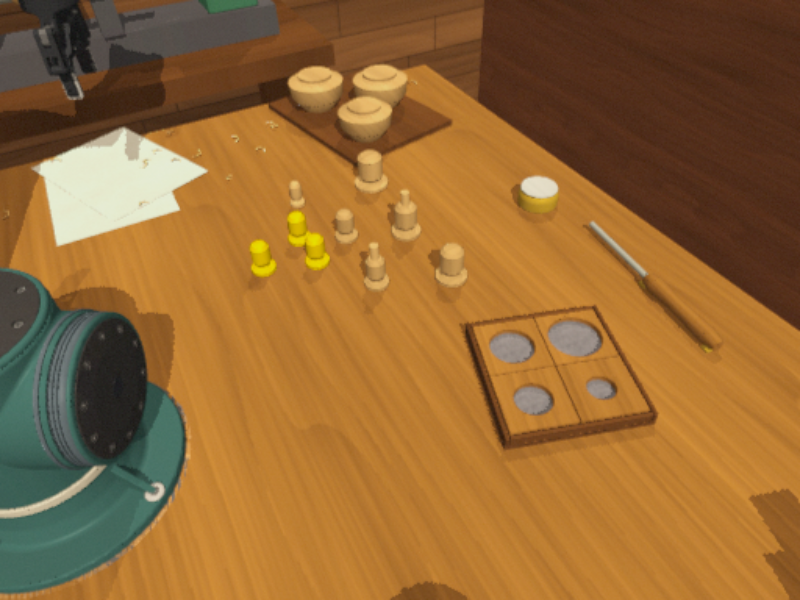

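The top view (800x600 pixels) shows these candidates:
- **Finished knobs:** largest (205,264), large (376,264), medium (277,323), small (199,346).
- **Stubbed knobs:** large_stub (299,270) and medium_stub (351,326).
- **Yellow look-alikes:** (257,365), (298,362), (283,409).
- **Recesses:** largest (491,223), small (539,237), large (477,270), medium (525,285).

The side view agrees: the stubs are at (405,215) and (375,265).

```bash
cat > h.py <<'E'
from station import ctrl
import numpy as np, cv2
def ray(m,px,z):
    f=192/np.tan(np.radians(m["fov_y"]/2)); R=np.array(m["R"]);t=np.array(m["t"])
    d=R.T@np.array([(px[0]-m["cx"])/f,(px[1]-m["cy"])/f,1]); c=-R.T@t
    return (c+d*(z-c[2])/d[2])[:2]
def proj(m,X):
    f=192/np.tan(np.radians(m["fov_y"]/2)); p=np.array(m["R"])@X+m["t"]
    return np.array([m["cx"]+f*p[0]/p[2],m["cy"]+f*p[1]/p[2]])
E
python3 - <<'E'
from h import *
for cam in("top","side"):
    f=ctrl.grab_frame(cam);m=ctrl.camera_model(cam)
    if cam=="top": cv2.imwrite("pics/crop1.png",cv2.resize(f[150:275,95:260,::-1],(792,600),interpolation=cv2.INTER_CUBIC))
    for n in("small","medium","large","largest"):
        for k,z in(("knob_",0),("recess_",.006)):
            for r in ctrl.landmark_of(cam,k+n):
                if r["confidence"]>.3: print(cam,k+n,round(r["confidence"],2),np.round(np.array(r["xy"])*1.5625),np.round(ray(m,r["xy"],z),4))
# manual
m=ctrl.camera_model("top")
for n,p,z in(("largest",(205,264),.066),("large",(376,262),.06),("medium",(278,322),.054),("small",(199,346),.048),("lstub",(299,266),.07),("mstub",(351,323),.07)):
    print(n,ray(m,np.array(p)/1.5625,z))
E
```

```text
top knob_small 0.53 [205. 351.] [0.4306 0.3701]
top recess_small 0.68 [539. 232.] [ 0.6332 -0.2333]
top knob_medium 0.74 [284. 406.] [0.3301 0.2315]
top knob_medium 0.6 [274. 320.] [0.4826 0.2485]
top knob_medium 0.56 [257. 368.] [0.3985 0.278 ]
top knob_medium 0.51 [299. 360.] [0.4115 0.2048]
top recess_medium 0.98 [528. 283.] [ 0.5405 -0.2094]
top knob_large 0.83 [373. 264.] [0.5818 0.0704]
top recess_large 0.67 [476. 270.] [ 0.5663 -0.1157]
top knob_largest 0.79 [207. 261.] [0.5914 0.369 ]
top recess_largest 0.64 [491. 226.] [ 0.6454 -0.1473]
side knob_small 0.59 [299. 206.] [0.4417 0.3689]
side recess_small 0.73 [599. 393.] [ 0.6255 -0.2274]
side knob_medium 0.76 [342. 232.] [0.4786 0.257 ]
side knob_medium 0.73 [265. 268.] [0.3307 0.2347]
side knob_medium 0.55 [317. 260.] [0.4118 0.2103]
side knob_medium 0.54 [297. 245.] [0.3963 0.2622]
side recess_medium 0.97 [528. 401.] [ 0.5389 -0.193 ]
side knob_large 0.91 [451. 278.] [0.5787 0.0608]
side recess_large 0.94 [515. 353.] [ 0.5713 -0.1189]
side knob_largest 0.91 [370. 183.] [0.5875 0.3687]
side recess_largest 0.59 [574. 346.] [ 0.6496 -0.1499]
largest [0.57451061 0.35347282]
large [0.57361798 0.06391087]
medium [0.47439005 0.2324273 ]
small [0.43684199 0.36701177]
lstub [0.56735715 0.19424353]
mstub [0.46873837 0.1077569 ]
```

View pics/crop1.png

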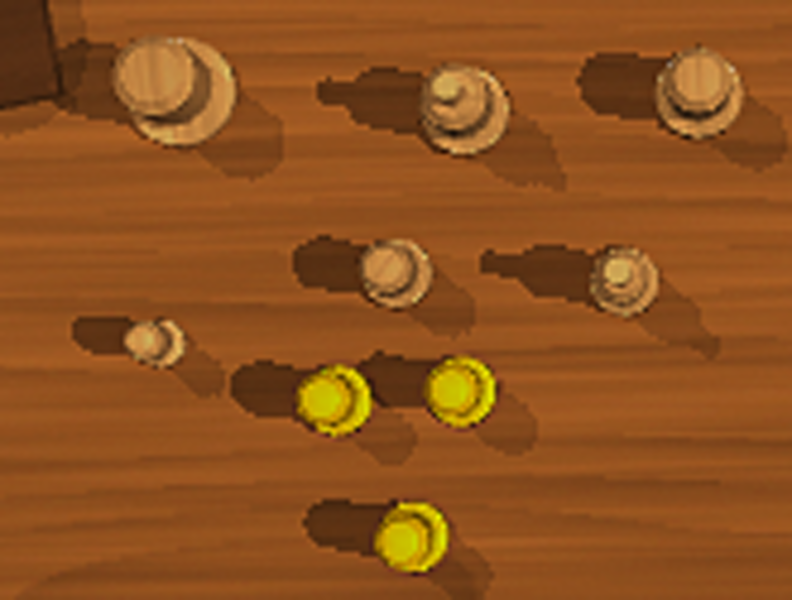

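```bash
cat > fit.py <<'E'
from h import *
def fit(P): # order small, medium, large, largest; layout from picture
    P=np.array(P); c=P.mean(0)
    # small-largest edge dir u ; medium-small dir v ; solve rigid
    T=np.array([[1,1],[1,-1],[-1,-1],[-1,1]])*.045
    H=T.T@(P-c); U,S,V=np.linalg.svd(H); D=np.diag([1,np.sign(np.linalg.det(U@V))]) if False else np.eye(2)
    R=(U@D@V); Q=T@R+c
    return Q,np.abs(P-Q).max()
E
python3 - <<'E'
from fit import *
m=ctrl.camera_model("top"); f=ctrl.grab_frame("top")
c=lambda u,v:(95+u/4.8-.5+.5/4.8,150+v/4.8-.5+.5/4.8)
for n,p,z in(("largest foot",(183,92),.007),("largest head",(155,77),.06),("large",(700,95),.007),("large head",(700,77),.055),("medium",(397,274),.007),("medhead",(388,269),.049),("small",(159,343),.007),("small h",(150,341),.044),("lstub",(465,108),.007),("mstub",(624,282),.007)):
    print(n,np.round(ray(m,c(*p),z),4))
hsv=cv2.cvtColor(f,cv2.COLOR_RGB2HSV)
mask=((hsv[...,1]<80)&(hsv[...,2]>50)).astype(np.uint8); mask[:115]=0;mask[205:]=0;mask[:,:280]=0;mask[:,370:]=0
k,l,st,ce=cv2.connectedComponentsWithStats(mask)
o=[]
for i in range(1,k):
    if st[i,4]>60: o.append((st[i,4],ray(m,ce[i],.014)))
o.sort(key=lambda a:a[0]); print(o)
Q,e=fit([a[1] for a in o]); print(Q,e)
E
```

```text
largest foot [0.5859 0.3661]
largest head [0.5848 0.3667]
large [0.5785 0.0649]
large head [0.5801 0.0644]
medium [0.4769 0.242 ]
medhead [0.4761 0.2399]
small [0.44  0.378]
small h [0.4393 0.3722]
lstub [0.5734 0.2023]
mstub [0.4695 0.111 ]
[(np.int32(110), array([ 0.62204511, -0.22926564])), (np.int32(216), array([ 0.53644251, -0.20086385])), (np.int32(342), array([ 0.5650327 , -0.11538831])), (np.int32(474), array([ 0.65050145, -0.14371533]))]
[[ 0.62200444 -0.22921002]
 [ 0.53660371 -0.20080728]
 [ 0.56500645 -0.11540655]
 [ 0.65040718 -0.14380929]] 0.00016119720801599513
```

```bash
python3 -m handwheel '[{"dx":0.033,"dy":-0.015,"dz":-0.01},{"dx":0.033,"dy":-0.015,"dz":-0.01},{"dx":0.033,"dy":-0.015,"dz":-0.01},{"dx":0.033,"dy":-0.015,"dz":-0.01},{"dx":0.033,"dy":-0.015,"dz":-0.01}]' 0.06
python3 -m handwheel '[{"dx":0.033,"dy":-0.015,"dz":-0.01},{"dx":0.033,"dy":-0.015,"dz":-0.01},{"dx":0.033,"dy":-0.015,"dz":-0.01},{},{}]'
cat >> h.py <<'E'
def look(name,guess,zs=(.0,.05)):
    s=ctrl.read_state();m=ctrl.camera_model("wrist");f=ctrl.grab_frame("wrist").copy()
    print("tcp",np.round(s["tool_pos"],4),s["time"],s["opening"],"tcp px",proj(m,s["tool_pos"]))
    for z in zs: 
        p=proj(m,np.array([*guess,z])); print(z,np.round(p))
    for r in ctrl.landmark_of("wrist",name): print("lm",round(r["confidence"],2),np.round(r["xy"]),np.round(ray(m,r["xy"],0.0),4))
    for r in ctrl.regions_of("wrist",name):
        (c,rad)=cv2.minEnclosingCircle(np.argwhere(r["region"])[:,::-1].astype(np.float32)); print("reg",round(r["confidence"],2),np.round(c),round(rad,1))
    return f,m
E
python3 - <<'E'
from h import *
f,m=look("knob_small",(.44,.373),(0,.007,.044))
cv2.imwrite("pics/w1.png",f[:,:,::-1])
E
```

```text
tcp [0.1745 0.4952 0.2313] 1.05 0.08522410965579388 tcp px [255.11310069 248.25046222]
0 [239. 328.]
0.007 [239. 332.]
0.044 [238. 350.]
lm 0.58 [240. 330.] [0.4427 0.3735]
reg 0.52 [242. 329.] 7.7validation failed for argument at $[0]...
validation failed for argument at $[0]...
```

View pics/w1.png

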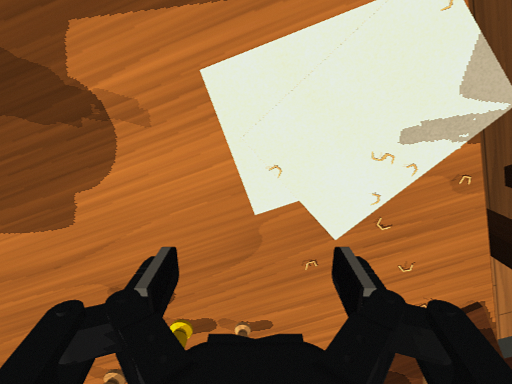

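The move was refused because each row needs all six fields. This wrist view is still from the start pose, with knob_small at about (241,330).

```bash
python3 -m handwheel '[{"dx":0.033,"dy":-0.015,"dz":-0.01,"ax":0,"ay":0,"az":0},{"dx":0.033,"dy":-0.015,"dz":-0.01,"ax":0,"ay":0,"az":0},{"dx":0.033,"dy":-0.015,"dz":-0.01,"ax":0,"ay":0,"az":0},{"dx":0.033,"dy":-0.015,"dz":-0.01,"ax":0,"ay":0,"az":0},{"dx":0.033,"dy":-0.015,"dz":-0.01,"ax":0,"ay":0,"az":0}]' 0.06
python3 -m handwheel '[{"dx":0.033,"dy":-0.015,"dz":-0.01,"ax":0,"ay":0,"az":0},{"dx":0.033,"dy":-0.015,"dz":-0.01,"ax":0,"ay":0,"az":0},{"dx":0.033,"dy":-0.015,"dz":-0.01,"ax":0,"ay":0,"az":0},{"dx":0,"dy":0,"dz":0,"ax":0,"ay":0,"az":0},{"dx":0,"dy":0,"dz":0,"ax":0,"ay":0,"az":0}]'
python3 - <<'E'
from h import *
f,m=look("knob_small",(.44,.373),(0,.007,.044))
cv2.imwrite("pics/w2.png",f[:,:,::-1])
E
```

```text
time: 1.62
tool_pos: [0.3409, 0.4192, 0.1809]
tcp_rot: [0.529, 3.097, 0.0]
ft_force: [0.4, 0.8, 0.2]
opening: 0.0599
grip_force: 0.0
time: 2.03
tool_pos: [0.4397, 0.3741, 0.1504]
tcp_rot: [-0.534, -3.095, 0.001]
ft_force: [-0.1, -0.5, 0.2]
opening: 0.0598
grip_force: 0.0
tcp [0.4397 0.3741 0.1504] 2.0333 0.05977921629153197 tcp px [255.07560574 248.21350246]
0 [254. 181.]
0.007 [254. 183.]
0.044 [254. 194.]
lm 0.74 [259. 182.] [0.443  0.3777]
reg 0.72 [258. 184.] 15.2
```

View pics/w2.png

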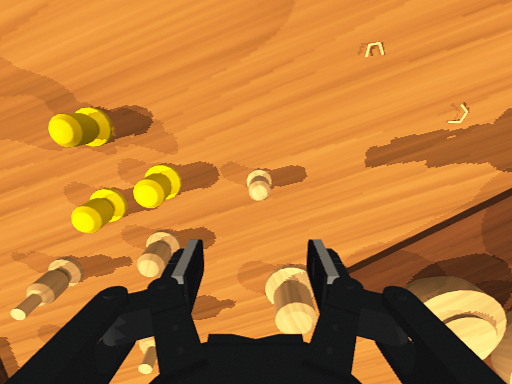

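The small knob's foot is at about (259,181) in the wrist view, which puts it at world (0.440,0.378). I'll descend and grip it.

```bash
python3 -m handwheel '[{"dx":0,"dy":0.004,"dz":-0.034,"ax":0,"ay":0,"az":0},{"dx":0,"dy":0,"dz":-0.034,"ax":0,"ay":0,"az":0},{"dx":0,"dy":0,"dz":-0.034,"ax":0,"ay":0,"az":0},{"dx":0,"dy":0,"dz":-0.034,"ax":0,"ay":0,"az":0},{"dx":0,"dy":0,"dz":0,"ax":0,"ay":0,"az":0}]' 0.06
python3 -m handwheel '[{"dx":0,"dy":0,"dz":0,"ax":0,"ay":0,"az":0},{"dx":0,"dy":0,"dz":0,"ax":0,"ay":0,"az":0},{"dx":0,"dy":0,"dz":0,"ax":0,"ay":0,"az":0},{"dx":0,"dy":0,"dz":0,"ax":0,"ay":0,"az":0},{"dx":0,"dy":0,"dz":0,"ax":0,"ay":0,"az":0}]' 0.01
python3 -m handwheel '[{"dx":0,"dy":0,"dz":0,"ax":0,"ay":0,"az":0},{"dx":0,"dy":0,"dz":0.002,"ax":0,"ay":0,"az":0}]'
python3 - <<'E'
from h import *
f=ctrl.grab_frame("wrist");cv2.imwrite("pics/w3.png",f[:,:,::-1])
E
```

```text
time: 2.6
tool_pos: [0.4349, 0.3781, 0.0107]
tcp_rot: [-0.526, -3.092, 0.008]
ft_force: [-1.4, -1.3, -1.6]
opening: 0.06
grip_force: 0.0
time: 3.02
tool_pos: [0.4395, 0.3802, 0.0178]
tcp_rot: [0.529, 3.094, 0.005]
ft_force: [-3.3, -0.2, 11.9]
opening: 0.0197
grip_force: 58.4
time: 3.18
tool_pos: [0.4393, 0.3798, 0.0192]
tcp_rot: [0.529, 3.095, 0.003]
ft_force: [0.3, 0.6, 0.1]
opening: 0.0198
grip_force: 58.6
```

View pics/w3.png

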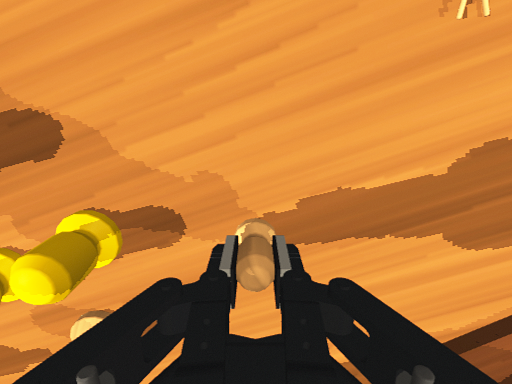

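```bash
python3 -m handwheel '[{"dx":0,"dy":0,"dz":0.03,"ax":0,"ay":0,"az":0},{"dx":0,"dy":0,"dz":0.04,"ax":0,"ay":0,"az":0},{"dx":0,"dy":0,"dz":0.04,"ax":0,"ay":0,"az":0},{"dx":0.012,"dy":-0.039,"dz":0,"ax":0,"ay":0,"az":0},{"dx":0.012,"dy":-0.039,"dz":0,"ax":0,"ay":0,"az":0}]'
python3 -m handwheel '[{"dx":0.012,"dy":-0.039,"dz":0,"ax":0,"ay":0,"az":0},{"dx":0.012,"dy":-0.039,"dz":0,"ax":0,"ay":0,"az":0},{"dx":0.012,"dy":-0.039,"dz":0,"ax":0,"ay":0,"az":0},{"dx":0.012,"dy":-0.039,"dz":0,"ax":0,"ay":0,"az":0},{"dx":0.012,"dy":-0.039,"dz":0,"ax":0,"ay":0,"az":0}]'
python3 -m handwheel '[{"dx":0.012,"dy":-0.039,"dz":0,"ax":0,"ay":0,"az":0},{"dx":0.012,"dy":-0.039,"dz":0,"ax":0,"ay":0,"az":0},{"dx":0.012,"dy":-0.039,"dz":0,"ax":0,"ay":0,"az":0},{"dx":0.012,"dy":-0.039,"dz":0,"ax":0,"ay":0,"az":0},{"dx":0.012,"dy":-0.039,"dz":0,"ax":0,"ay":0,"az":0}]'
python3 -m handwheel '[{"dx":0.012,"dy":-0.039,"dz":0,"ax":0,"ay":0,"az":0},{"dx":0.012,"dy":-0.039,"dz":0,"ax":0,"ay":0,"az":0},{"dx":0.006,"dy":-0.015,"dz":0,"ax":0,"ay":0,"az":0},{"dx":0,"dy":0,"dz":0,"ax":0,"ay":0,"az":0},{"dx":0,"dy":0,"dz":0,"ax":0,"ay":0,"az":0}]'
python3 - <<'E'
from h import *
f,m=look("recess_small",(.622,-.229),(.006,.022))
for r in ctrl.landmark_of("wrist","knob_small"): print(r["confidence"],r["xy"])
cv2.imwrite("pics/w4.png",f[:,:,::-1])
E
```

```text
time: 3.65
tool_pos: [0.4638, 0.3022, 0.1306]
tcp_rot: [0.523, 3.093, 0.005]
ft_force: [1.6, 0.2, -2.2]
opening: 0.0193
grip_force: 58.8
time: 4.07
tool_pos: [0.523, 0.1042, 0.1284]
tcp_rot: [0.529, 3.095, 0.0]
ft_force: [1.1, 0.7, 0.2]
opening: 0.0193
grip_force: 58.8
time: 4.48
tool_pos: [0.5829, -0.091, 0.1284]
tcp_rot: [0.53, 3.095, -0.0]
ft_force: [0.6, 0.3, -0.6]
opening: 0.0197
grip_force: 58.8
time: 4.9
tool_pos: [0.6126, -0.1827, 0.1277]
tcp_rot: [0.532, 3.096, -0.0]
ft_force: [0.5, 0.3, 0.2]
opening: 0.0198
grip_force: 58.8
tcp [ 0.6126 -0.1827  0.1277] 4.9 0.01979731743571075 tcp px [255.10635062 248.24603568]
0.006 [216. 210.]
0.022 [214. 216.]
lm 0.75 [217. 210.] [ 0.6241 -0.2299]
reg 0.71 [214. 209.] 58.3
0.55 [252.6, 234.8]
```

View pics/w4.png

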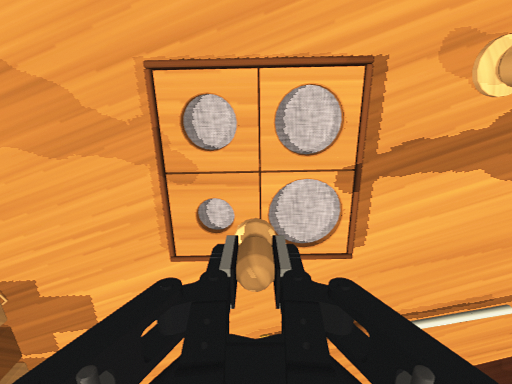

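```bash
python3 -m handwheel '[{"dx":0.005,"dy":-0.023,"dz":-0.01,"ax":0,"ay":0,"az":0},{"dx":0.0045,"dy":-0.0223,"dz":-0.01,"ax":0,"ay":0,"az":0},{"dx":0,"dy":0,"dz":-0.03,"ax":0,"ay":0,"az":0},{"dx":0,"dy":0,"dz":0,"ax":0,"ay":0,"az":0},{"dx":0,"dy":0,"dz":0,"ax":0,"ay":0,"az":0}]'
python3 -m handwheel '[{"dx":0,"dy":0,"dz":-0.02,"ax":0,"ay":0,"az":0},{"dx":0,"dy":0,"dz":-0.016,"ax":0,"ay":0,"az":0},{"dx":0,"dy":0,"dz":-0.006,"ax":0,"ay":0,"az":0},{"dx":0,"dy":0,"dz":0,"ax":0,"ay":0,"az":0},{"dx":0,"dy":0,"dz":0,"ax":0,"ay":0,"az":0}]'
python3 - <<'E'
from h import *
f=ctrl.grab_frame("wrist");cv2.imwrite("pics/w5.png",cv2.resize(f[150:320,140:370,::-1],None,fx=3,fy=3))
E
```

```text
time: 5.52
tool_pos: [0.621, -0.2258, 0.0768]
tcp_rot: [-0.528, -3.094, -0.002]
ft_force: [0.4, -0.5, 0.2]
opening: 0.02
grip_force: 58.8
time: 5.93
tool_pos: [0.6224, -0.2267, 0.0367]
tcp_rot: [0.528, 3.096, -0.0]
ft_force: [0.7, 0.0, -0.4]
opening: 0.0202
grip_force: 58.8
```

View pics/w5.png

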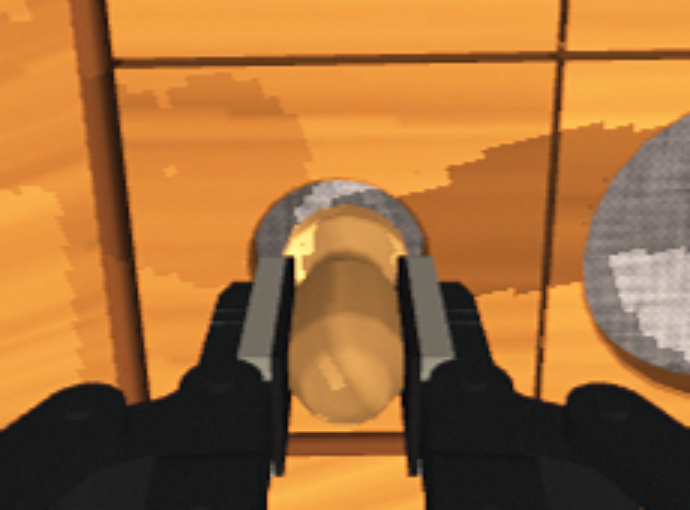

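The knob sits over the recess, about 1.5 mm to the right, so I'll nudge it, lower it and release.

```bash
python3 -m handwheel '[{"dx":0,"dy":-0.0013,"dz":-0.002,"ax":0,"ay":0,"az":0},{"dx":0,"dy":0,"dz":-0.003,"ax":0,"ay":0,"az":0},{"dx":0,"dy":0,"dz":0,"ax":0,"ay":0,"az":0},{"dx":0,"dy":0,"dz":0,"ax":0,"ay":0,"az":0},{"dx":0,"dy":0,"dz":0,"ax":0,"ay":0,"az":0}]'
```

```text
time: 6.4
tool_pos: [0.622, -0.2285, 0.0304]
tcp_rot: [0.53, 3.097, 0.0]
ft_force: [-0.1, 0.2, 0.3]
opening: 0.02
grip_force: 58.8
```

```bash
python3 -m handwheel '[{"dx":0,"dy":0,"dz":0,"ax":0,"ay":0,"az":0},{"dx":0,"dy":0,"dz":0,"ax":0,"ay":0,"az":0},{"dx":0,"dy":0,"dz":0,"ax":0,"ay":0,"az":0},{"dx":0,"dy":0,"dz":0,"ax":0,"ay":0,"az":0},{"dx":0,"dy":0,"dz":0.01,"ax":0,"ay":0,"az":0}]' 0.05
python3 -m handwheel '[{"dx":0,"dy":0,"dz":0.03,"ax":0,"ay":0,"az":0},{"dx":0,"dy":0,"dz":0.04,"ax":0,"ay":0,"az":0},{"dx":0,"dy":0,"dz":0.04,"ax":0,"ay":0,"az":0},{"dx":-0.006,"dy":0.04,"dz":0,"ax":0,"ay":0,"az":0},{"dx":-0.006,"dy":0.04,"dz":0,"ax":0,"ay":0,"az":0}]' 0.07
python3 -m handwheel '[{"dx":-0.006,"dy":0.04,"dz":0,"ax":0,"ay":0,"az":0},{"dx":-0.006,"dy":0.04,"dz":0,"ax":0,"ay":0,"az":0},{"dx":-0.006,"dy":0.04,"dz":0,"ax":0,"ay":0,"az":0},{"dx":-0.006,"dy":0.04,"dz":0,"ax":0,"ay":0,"az":0},{"dx":-0.0075,"dy":0.04,"dz":0,"ax":0,"ay":0,"az":0}]'
python3 -m handwheel '[{"dx":0,"dy":0.0135,"dz":0,"ax":0,"ay":0,"az":0},{"dx":0,"dy":0,"dz":0,"ax":0,"ay":0,"az":0},{"dx":0,"dy":0,"dz":0,"ax":0,"ay":0,"az":0}]'
python3 - <<'E'
from h import *
f,m=look("knob_large",(.5785,.065),(0,.007,.055))
t=ctrl.grab_frame("top")[105:215,270:380,::-1]
a=cv2.resize(t,(384,384),interpolation=cv2.INTER_CUBIC)
cv2.imwrite("pics/w6.png",np.hstack([f[:,100:480,::-1],a]))
E
```

```text
time: 6.82
tool_pos: [0.6211, -0.228, 0.039]
tcp_rot: [-0.529, -3.094, -0.001]
ft_force: [0.3, 0.5, -0.1]
opening: 0.0499
grip_force: 0.0
time: 7.23
tool_pos: [0.6115, -0.1496, 0.1536]
tcp_rot: [0.533, 3.09, -0.002]
ft_force: [1.6, 0.3, -0.1]
opening: 0.0701
grip_force: 0.0
time: 7.65
tool_pos: [0.578, 0.0533, 0.1512]
tcp_rot: [0.53, 3.096, 0.0]
ft_force: [0.5, 0.5, 0.1]
opening: 0.07
grip_force: 0.0
time: 7.9
tool_pos: [0.5786, 0.0655, 0.151]
tcp_rot: [0.527, 3.096, -0.0]
ft_force: [0.6, -0.9, 0.2]
opening: 0.0698
grip_force: 0.0
tcp [0.5786 0.0655 0.151 ] 7.9 0.0698062651321071 tcp px [255.11399833 248.24448384]
0 [254. 181.]
0.007 [254. 182.]
0.055 [254. 196.]
lm 0.83 [255. 181.] [0.579  0.0651]
reg 0.89 [256. 186.] 27.4
```

View pics/w6.png

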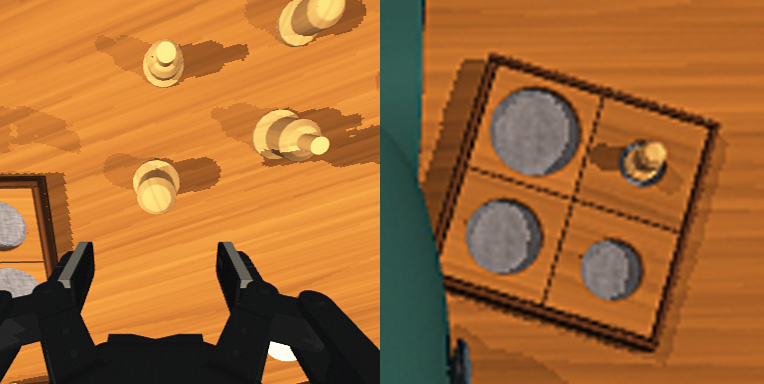

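The small knob is seated in its recess (top inset). knob_large is right below the tool at (256,182) in the wrist view, so I'll grip it.

```bash
python3 -m handwheel '[{"dx":0,"dy":0,"dz":-0.04,"ax":0,"ay":0,"az":0},{"dx":0,"dy":0,"dz":-0.04,"ax":0,"ay":0,"az":0},{"dx":0,"dy":0,"dz":-0.03,"ax":0,"ay":0,"az":0},{"dx":0,"dy":0,"dz":-0.024,"ax":0,"ay":0,"az":0},{"dx":0,"dy":0,"dz":0,"ax":0,"ay":0,"az":0}]' 0.07
python3 -m handwheel '[{"dx":0,"dy":0,"dz":0,"ax":0,"ay":0,"az":0},{"dx":0,"dy":0,"dz":0,"ax":0,"ay":0,"az":0},{"dx":0,"dy":0,"dz":0,"ax":0,"ay":0,"az":0},{"dx":0,"dy":0,"dz":0,"ax":0,"ay":0,"az":0},{"dx":0,"dy":0,"dz":0,"ax":0,"ay":0,"az":0}]' 0.02
python3 -m handwheel '[{"dx":0,"dy":0,"dz":0,"ax":0,"ay":0,"az":0}]'
python3 -m handwheel '[{"dx":0,"dy":0,"dz":0.03,"ax":0,"ay":0,"az":0},{"dx":0,"dy":0,"dz":0.04,"ax":0,"ay":0,"az":0},{"dx":0,"dy":0,"dz":0.025,"ax":0,"ay":0,"az":0},{"dx":0,"dy":-0.04,"dz":0,"ax":0,"ay":0,"az":0},{"dx":0,"dy":-0.04,"dz":0,"ax":0,"ay":0,"az":0}]'
python3 -m handwheel '[{"dx":-0.005,"dy":-0.04,"dz":0,"ax":0,"ay":0,"az":0},{"dx":-0.008,"dy":-0.03,"dz":0,"ax":0,"ay":0,"az":0},{"dx":0,"dy":0,"dz":0,"ax":0,"ay":0,"az":0},{"dx":0,"dy":0,"dz":0,"ax":0,"ay":0,"az":0}]'
python3 - <<'E'
from h import *
f,m=look("recess_large",(.565,-.115),(.006,.022))
for r in ctrl.landmark_of("wrist","knob_large"): print(r["confidence"],r["xy"])
cv2.imwrite("pics/w7.png",f[:,:,::-1])
E
```

```text
time: 8.52
tool_pos: [0.576, 0.064, 0.0121]
tcp_rot: [-0.531, -3.09, 0.002]
ft_force: [-1.1, -0.0, -1.1]
opening: 0.0698
grip_force: 0.0
time: 8.93
tool_pos: [0.5799, 0.0647, 0.0184]
tcp_rot: [0.529, 3.093, 0.0]
ft_force: [-0.5, -2.3, 8.5]
opening: 0.0362
grip_force: 60.6
time: 9.02
tool_pos: [0.5798, 0.0648, 0.0183]
tcp_rot: [0.529, 3.093, -0.0]
ft_force: [-0.5, -1.2, 7.8]
opening: 0.0364
grip_force: 60.6
time: 9.43
tool_pos: [0.5799, -0.0147, 0.1146]
tcp_rot: [0.523, 3.092, 0.0]
ft_force: [1.0, -0.2, -2.0]
opening: 0.0362
grip_force: 60.4
time: 9.77
tool_pos: [0.5656, -0.0865, 0.1125]
tcp_rot: [0.534, 3.094, -0.0]
ft_force: [1.2, 0.3, -1.3]
opening: 0.0362
grip_force: 60.4
tcp [ 0.5656 -0.0865  0.1125] 9.7667 0.03623737747733933 tcp px [255.08707947 248.23461912]
0.006 [227. 201.]
0.022 [226. 207.]
lm 0.95 [229. 201.] [ 0.567  -0.1149]
reg 0.96 [225. 200.] 63.2
0.78 [254.1, 235.8]
```

View pics/w7.png

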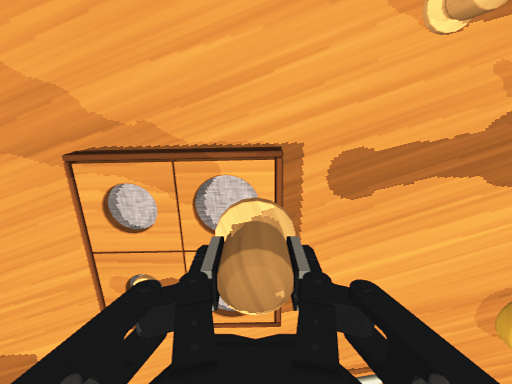

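```bash
python3 -m handwheel '[{"dx":0,"dy":-0.0278,"dz":-0.01,"ax":0,"ay":0,"az":0},{"dx":0,"dy":0,"dz":-0.03,"ax":0,"ay":0,"az":0},{"dx":0,"dy":0,"dz":-0.026,"ax":0,"ay":0,"az":0},{"dx":0,"dy":0,"dz":-0.008,"ax":0,"ay":0,"az":0},{"dx":0,"dy":0,"dz":0,"ax":0,"ay":0,"az":0}]'
python3 -m handwheel '[{"dx":0,"dy":0,"dz":0,"ax":0,"ay":0,"az":0},{"dx":0,"dy":0,"dz":-0.004,"ax":0,"ay":0,"az":0},{"dx":0,"dy":0,"dz":-0.0035,"ax":0,"ay":0,"az":0},{"dx":0,"dy":0,"dz":0,"ax":0,"ay":0,"az":0},{"dx":0,"dy":0,"dz":0,"ax":0,"ay":0,"az":0}]'
```

```text
time: 10.38
tool_pos: [0.5645, -0.1115, 0.0358]
tcp_rot: [-0.527, -3.094, -0.001]
ft_force: [-0.1, 0.5, -0.5]
opening: 0.0366
grip_force: 60.4
time: 10.8
tool_pos: [0.566, -0.1127, 0.0304]
tcp_rot: [0.529, 3.095, -0.0]
ft_force: [0.4, 0.7, 1.4]
opening: 0.0363
grip_force: 60.6
```

```bash
python3 -m handwheel '[{"dx":0,"dy":0,"dz":0,"ax":0,"ay":0,"az":0},{"dx":0,"dy":0,"dz":0,"ax":0,"ay":0,"az":0},{"dx":0,"dy":0,"dz":0,"ax":0,"ay":0,"az":0},{"dx":0,"dy":0,"dz":0,"ax":0,"ay":0,"az":0},{"dx":0,"dy":0,"dz":0.01,"ax":0,"ay":0,"az":0}]' 0.06
python3 -m handwheel '[{"dx":0,"dy":0,"dz":0.03,"ax":0,"ay":0,"az":0},{"dx":0,"dy":0,"dz":0.04,"ax":0,"ay":0,"az":0},{"dx":0,"dy":0,"dz":0.04,"ax":0,"ay":0,"az":0},{"dx":-0.0099,"dy":0.0394,"dz":0,"ax":0,"ay":0,"az":0},{"dx":-0.0099,"dy":0.0394,"dz":0,"ax":0,"ay":0,"az":0}]' 0.065
python3 -m handwheel '[{"dx":-0.0099,"dy":0.0394,"dz":0,"ax":0,"ay":0,"az":0},{"dx":-0.0099,"dy":0.0394,"dz":0,"ax":0,"ay":0,"az":0},{"dx":-0.0099,"dy":0.0394,"dz":0,"ax":0,"ay":0,"az":0},{"dx":-0.0099,"dy":0.0394,"dz":0,"ax":0,"ay":0,"az":0},{"dx":-0.0099,"dy":0.0394,"dz":0,"ax":0,"ay":0,"az":0}]'
python3 -m handwheel '[{"dx":-0.0099,"dy":0.0394,"dz":0,"ax":0,"ay":0,"az":0},{"dx":-0.0099,"dy":0.0394,"dz":0,"ax":0,"ay":0,"az":0},{"dx":0,"dy":0,"dz":0,"ax":0,"ay":0,"az":0},{"dx":0,"dy":0,"dz":0,"ax":0,"ay":0,"az":0}]'
python3 - <<'E'
from h import *
f,m=look("knob_medium",(.477,.2415),(0,.007,.049))
t=ctrl.grab_frame("top")[105:215,270:380,::-1]
a=cv2.resize(t,(384,384),interpolation=cv2.INTER_CUBIC)
cv2.imwrite("pics/w8.png",np.hstack([f[:,100:480,::-1],a]))
E
```

```text
time: 11.22
tool_pos: [0.5645, -0.1125, 0.0387]
tcp_rot: [-0.529, -3.094, -0.001]
ft_force: [-0.3, -0.2, -0.5]
opening: 0.0596
grip_force: 0.0
time: 11.63
tool_pos: [0.5472, -0.0346, 0.1528]
tcp_rot: [0.534, 3.091, -0.0]
ft_force: [1.1, 0.7, -0.9]
opening: 0.0649
grip_force: 0.0
time: 12.05
tool_pos: [0.4954, 0.1648, 0.1507]
tcp_rot: [0.53, 3.096, 0.0]
ft_force: [1.7, 0.3, 0.1]
opening: 0.0649
grip_force: 0.0
time: 12.38
tool_pos: [0.4756, 0.2436, 0.1504]
tcp_rot: [0.524, 3.097, 0.0]
ft_force: [0.3, -0.5, 0.3]
opening: 0.0651
grip_force: 0.0
tcp [0.4756 0.2436 0.1504] 12.3833 0.0651027788695197 tcp px [255.0868423  248.18042916]
0 [253. 182.]
0.007 [253. 184.]
0.049 [253. 196.]
lm 0.82 [258. 182.] [0.4778 0.2465]
lm 0.76 [197. 134.] [0.4064 0.2029]
lm 0.75 [195.  42.] [0.3261 0.2349]
lm 0.72 [263. 107.] [0.4036 0.278 ]
reg 0.92 [196. 136.] 22.4
reg 0.83 [263. 108.] 20.3
reg 0.73 [254. 188.] 22.5
reg 0.69 [188.  38.] 29.8
```

View pics/w8.png

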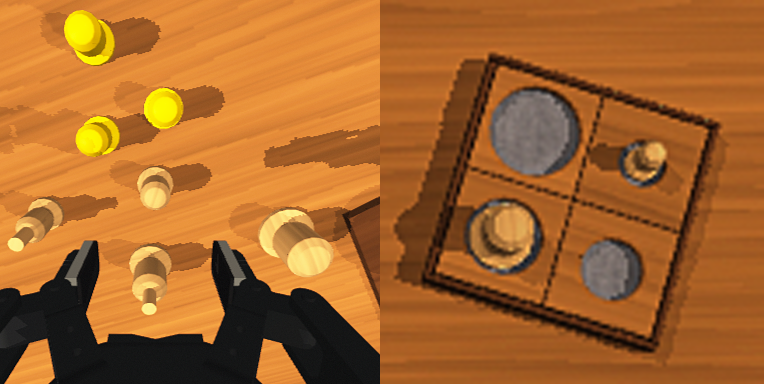

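The large knob is seated (top inset). knob_medium's foot is at (255,182) in the wrist view, and the stubbed and yellow ones are clear of the fingers. Gripping it now.

```bash
python3 -m handwheel '[{"dx":0.001,"dy":0,"dz":-0.04,"ax":0,"ay":0,"az":0},{"dx":0,"dy":0,"dz":-0.04,"ax":0,"ay":0,"az":0},{"dx":0,"dy":0,"dz":-0.03,"ax":0,"ay":0,"az":0},{"dx":0,"dy":0,"dz":-0.024,"ax":0,"ay":0,"az":0},{"dx":0,"dy":0,"dz":0,"ax":0,"ay":0,"az":0}]' 0.065
python3 -m handwheel '[{"dx":0,"dy":0,"dz":0,"ax":0,"ay":0,"az":0},{"dx":0,"dy":0,"dz":0,"ax":0,"ay":0,"az":0},{"dx":0,"dy":0,"dz":0,"ax":0,"ay":0,"az":0},{"dx":0,"dy":0,"dz":0,"ax":0,"ay":0,"az":0},{"dx":0,"dy":0,"dz":0,"ax":0,"ay":0,"az":0}]' 0.015
python3 -m handwheel '[{"dx":0,"dy":0,"dz":0,"ax":0,"ay":0,"az":0}]'
python3 -m handwheel '[{"dx":0,"dy":0,"dz":0.03,"ax":0,"ay":0,"az":0},{"dx":0,"dy":0,"dz":0.04,"ax":0,"ay":0,"az":0},{"dx":0,"dy":0,"dz":0.04,"ax":0,"ay":0,"az":0},{"dx":0.0057,"dy":-0.04,"dz":0,"ax":0,"ay":0,"az":0},{"dx":0.0057,"dy":-0.04,"dz":0,"ax":0,"ay":0,"az":0}]'
python3 -m handwheel '[{"dx":0.0057,"dy":-0.04,"dz":0,"ax":0,"ay":0,"az":0},{"dx":0.0057,"dy":-0.04,"dz":0,"ax":0,"ay":0,"az":0},{"dx":0.0057,"dy":-0.04,"dz":0,"ax":0,"ay":0,"az":0},{"dx":0.0057,"dy":-0.04,"dz":0,"ax":0,"ay":0,"az":0},{"dx":0.0057,"dy":-0.04,"dz":0,"ax":0,"ay":0,"az":0}]'
python3 -m handwheel '[{"dx":0.0057,"dy":-0.04,"dz":0,"ax":0,"ay":0,"az":0},{"dx":0.0057,"dy":-0.04,"dz":0,"ax":0,"ay":0,"az":0},{"dx":0.0057,"dy":-0.04,"dz":0,"ax":0,"ay":0,"az":0},{"dx":0,"dy":0,"dz":0,"ax":0,"ay":0,"az":0},{"dx":0,"dy":0,"dz":0,"ax":0,"ay":0,"az":0}]'
python3 - <<'E'
from h import *
f,m=look("recess_medium",(.5366,-.2005),(.006,.022))
for r in ctrl.landmark_of("wrist","knob_medium"): print(r["confidence"],r["xy"])
cv2.imwrite("pics/w9.png",f[:,:,::-1])
E
```

```text
time: 13.0
tool_pos: [0.4754, 0.2399, 0.0121]
tcp_rot: [-0.532, -3.091, 0.005]
ft_force: [-0.9, -0.2, -0.7]
opening: 0.0647
grip_force: 0.0
time: 13.42
tool_pos: [0.4787, 0.2419, 0.0178]
tcp_rot: [0.53, 3.093, 0.001]
ft_force: [-0.3, -2.2, 9.1]
opening: 0.0279
grip_force: 58.9
time: 13.5
tool_pos: [0.4787, 0.2419, 0.0178]
tcp_rot: [0.53, 3.093, 0.001]
ft_force: [-1.6, -3.0, 8.5]
opening: 0.0282
grip_force: 58.9
time: 13.92
tool_pos: [0.4905, 0.1624, 0.1296]
tcp_rot: [0.523, 3.091, 0.004]
ft_force: [0.5, -0.8, -0.7]
opening: 0.0278
grip_force: 59.5
time: 14.33
tool_pos: [0.5176, -0.0403, 0.1275]
tcp_rot: [0.529, 3.094, -0.0]
ft_force: [1.0, 0.4, -0.9]
opening: 0.0283
grip_force: 59.5
time: 14.75
tool_pos: [0.5348, -0.1603, 0.1269]
tcp_rot: [0.534, 3.094, -0.001]
ft_force: [0.1, 0.1, -0.5]
opening: 0.0279
grip_force: 59.5
tcp [ 0.5348 -0.1603  0.1269] 14.75 0.027923969146841976 tcp px [255.10206337 248.24555971]
0.006 [219. 202.]
0.022 [217. 208.]
lm 0.74 [219. 200.] [ 0.5364 -0.2012]
reg 0.66 [216. 200.] 59.7
0.9 [256.9, 234.6]
```

View pics/w9.png

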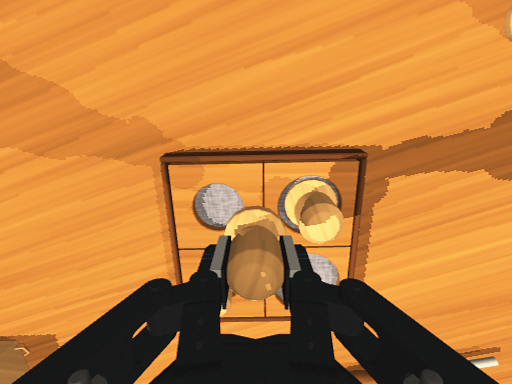

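The medium recess is at (218,206) and the prediction was (217,208), so the two agree. Lowering the knob and releasing.

```bash
python3 -m handwheel '[{"dx":0.0017,"dy":-0.02,"dz":-0.01,"ax":0,"ay":0,"az":0},{"dx":0,"dy":-0.0198,"dz":-0.015,"ax":0,"ay":0,"az":0},{"dx":0,"dy":0,"dz":-0.03,"ax":0,"ay":0,"az":0},{"dx":0,"dy":0,"dz":-0.025,"ax":0,"ay":0,"az":0},{"dx":0,"dy":0,"dz":-0.009,"ax":0,"ay":0,"az":0}]'
python3 -m handwheel '[{"dx":0,"dy":0,"dz":0,"ax":0,"ay":0,"az":0},{"dx":0,"dy":0,"dz":-0.005,"ax":0,"ay":0,"az":0},{"dx":0,"dy":0,"dz":-0.0035,"ax":0,"ay":0,"az":0},{"dx":0,"dy":0,"dz":0,"ax":0,"ay":0,"az":0},{"dx":0,"dy":0,"dz":0,"ax":0,"ay":0,"az":0}]'
```

```text
time: 15.37
tool_pos: [0.5348, -0.1963, 0.0343]
tcp_rot: [-0.527, -3.094, -0.002]
ft_force: [0.1, 0.8, -0.4]
opening: 0.0281
grip_force: 59.5
time: 15.78
tool_pos: [0.537, -0.1979, 0.0298]
tcp_rot: [0.528, 3.094, -0.001]
ft_force: [0.2, 1.3, 5.8]
opening: 0.028
grip_force: 60.2
```

```bash
python3 -m handwheel '[{"dx":0,"dy":0,"dz":0,"ax":0,"ay":0,"az":0},{"dx":0,"dy":0,"dz":0,"ax":0,"ay":0,"az":0},{"dx":0,"dy":0,"dz":0,"ax":0,"ay":0,"az":0},{"dx":0,"dy":0,"dz":0,"ax":0,"ay":0,"az":0},{"dx":0,"dy":0,"dz":0.01,"ax":0,"ay":0,"az":0}]' 0.052
python3 -m handwheel '[{"dx":0,"dy":0,"dz":0.03,"ax":0,"ay":0,"az":0},{"dx":0,"dy":0,"dz":0.04,"ax":0,"ay":0,"az":0},{"dx":0,"dy":0,"dz":0.04,"ax":0,"ay":0,"az":0},{"dx":0.0035,"dy":0.0403,"dz":0,"ax":0,"ay":0,"az":0},{"dx":0.0035,"dy":0.0403,"dz":0,"ax":0,"ay":0,"az":0}]' 0.07
python3 -m handwheel '[{"dx":0.0035,"dy":0.0403,"dz":0,"ax":0,"ay":0,"az":0},{"dx":0.0035,"dy":0.0403,"dz":0,"ax":0,"ay":0,"az":0},{"dx":0.0035,"dy":0.0403,"dz":0,"ax":0,"ay":0,"az":0},{"dx":0.0035,"dy":0.0403,"dz":0,"ax":0,"ay":0,"az":0},{"dx":0.0035,"dy":0.0403,"dz":0,"ax":0,"ay":0,"az":0}]'
python3 -m handwheel '[{"dx":0.0035,"dy":0.0403,"dz":0,"ax":0,"ay":0,"az":0},{"dx":0.0035,"dy":0.0403,"dz":0,"ax":0,"ay":0,"az":0},{"dx":0.0035,"dy":0.0403,"dz":0,"ax":0,"ay":0,"az":0},{"dx":0.0035,"dy":0.0403,"dz":0,"ax":0,"ay":0,"az":0},{"dx":0.0035,"dy":0.0403,"dz":0,"ax":0,"ay":0,"az":0}]'
python3 -m handwheel '[{"dx":0.0035,"dy":0.0403,"dz":0,"ax":0,"ay":0,"az":0},{"dx":0.0035,"dy":0.0403,"dz":0,"ax":0,"ay":0,"az":0},{"dx":0,"dy":0,"dz":0,"ax":0,"ay":0,"az":0},{"dx":0,"dy":0,"dz":0,"ax":0,"ay":0,"az":0}]'
python3 - <<'E'
from h import *
f,m=look("knob_largest",(.586,.366),(0,.007,.06))
t=ctrl.grab_frame("top")[105:215,270:380,::-1]
a=cv2.resize(t,(384,384),interpolation=cv2.INTER_CUBIC)
cv2.imwrite("pics/w10.png",np.hstack([f[:,100:480,::-1],a]))
E
```

```text
time: 16.2
tool_pos: [0.5353, -0.1975, 0.0373]
tcp_rot: [-0.529, -3.094, -0.001]
ft_force: [0.7, 0.2, 0.4]
opening: 0.052
grip_force: 0.0
time: 16.62
tool_pos: [0.5444, -0.1182, 0.1514]
tcp_rot: [0.534, 3.091, -0.002]
ft_force: [0.9, -0.2, -1.0]
opening: 0.07
grip_force: 0.0
time: 17.03
tool_pos: [0.5604, 0.0861, 0.1492]
tcp_rot: [0.53, 3.096, 0.0]
ft_force: [0.5, -0.3, -0.1]
opening: 0.0701
grip_force: 0.0
time: 17.45
tool_pos: [0.5778, 0.2878, 0.1492]
tcp_rot: [0.529, 3.096, 0.0]
ft_force: [0.2, 0.1, 0.4]
opening: 0.07
grip_force: 0.0
time: 17.78
tool_pos: [0.5846, 0.3681, 0.1483]
tcp_rot: [-0.525, -3.097, 0.0]
ft_force: [0.6, -0.3, 0.1]
opening: 0.0701
grip_force: 0.0
tcp [0.5846 0.3681 0.1483] 17.7833 0.07005851236627078 tcp px [255.0801607  248.25683476]
0 [253. 183.]
0.007 [253. 185.]
0.06 [253. 201.]
lm 0.89 [257. 178.] [0.5819 0.372 ]
reg 0.95 [257. 189.] 34.2
```

View pics/w10.png

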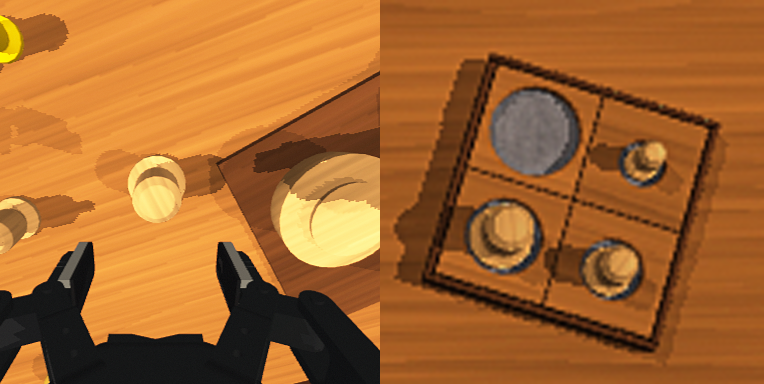

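The medium knob is seated. knob_largest's foot is at (257,184) in the wrist view, so it is at about (0.585,0.370). The dark board is at least 60 mm from the knob centre and clears the fingers.

```bash
python3 -m handwheel '[{"dx":0,"dy":0.002,"dz":-0.04,"ax":0,"ay":0,"az":0},{"dx":0,"dy":0,"dz":-0.03,"ax":0,"ay":0,"az":0},{"dx":0,"dy":0,"dz":-0.03,"ax":0,"ay":0,"az":0},{"dx":0,"dy":0,"dz":-0.02,"ax":0,"ay":0,"az":0},{"dx":0,"dy":0,"dz":-0.012,"ax":0,"ay":0,"az":0}]' 0.068
python3 -m handwheel '[{"dx":0,"dy":0,"dz":0,"ax":0,"ay":0,"az":0},{"dx":0,"dy":0,"dz":0,"ax":0,"ay":0,"az":0}]'
python3 -m handwheel '[{"dx":0,"dy":0,"dz":0,"ax":0,"ay":0,"az":0},{"dx":0,"dy":0,"dz":0,"ax":0,"ay":0,"az":0},{"dx":0,"dy":0,"dz":0,"ax":0,"ay":0,"az":0},{"dx":0,"dy":0,"dz":0,"ax":0,"ay":0,"az":0},{"dx":0,"dy":0,"dz":0,"ax":0,"ay":0,"az":0}]' 0.03
python3 -m handwheel '[{"dx":0,"dy":0,"dz":0,"ax":0,"ay":0,"az":0}]'
python3 -m handwheel '[{"dx":0,"dy":0,"dz":0.03,"ax":0,"ay":0,"az":0},{"dx":0,"dy":0,"dz":0.04,"ax":0,"ay":0,"az":0},{"dx":0,"dy":0,"dz":0.04,"ax":0,"ay":0,"az":0},{"dx":0.0053,"dy":-0.04,"dz":0,"ax":0,"ay":0,"az":0},{"dx":0.0053,"dy":-0.04,"dz":0,"ax":0,"ay":0,"az":0}]'
python3 -m handwheel '[{"dx":0.0053,"dy":-0.04,"dz":0,"ax":0,"ay":0,"az":0},{"dx":0.0053,"dy":-0.04,"dz":0,"ax":0,"ay":0,"az":0},{"dx":0.0053,"dy":-0.04,"dz":0,"ax":0,"ay":0,"az":0},{"dx":0.0053,"dy":-0.04,"dz":0,"ax":0,"ay":0,"az":0},{"dx":0.0053,"dy":-0.04,"dz":0,"ax":0,"ay":0,"az":0}]'
python3 -m handwheel '[{"dx":0.0053,"dy":-0.04,"dz":0,"ax":0,"ay":0,"az":0},{"dx":0.0053,"dy":-0.04,"dz":0,"ax":0,"ay":0,"az":0},{"dx":0.0053,"dy":-0.04,"dz":0,"ax":0,"ay":0,"az":0},{"dx":0.0053,"dy":-0.04,"dz":0,"ax":0,"ay":0,"az":0},{"dx":0.0053,"dy":-0.04,"dz":0,"ax":0,"ay":0,"az":0}]'
python3 -m handwheel '[{"dx":0,"dy":0,"dz":0,"ax":0,"ay":0,"az":0},{"dx":0,"dy":0,"dz":0,"ax":0,"ay":0,"az":0}]'
python3 - <<'E'
from h import *
f,m=look("recess_largest",(.6504,-.1436),(.006,.022))
for r in ctrl.landmark_of("wrist","knob_largest"): print(r["confidence"],r["xy"])
cv2.imwrite("pics/w11.png",f[:,:,::-1])
E
```

```text
time: 18.4
tool_pos: [0.5842, 0.3664, 0.0141]
tcp_rot: [-0.532, -3.094, 0.003]
ft_force: [1.0, -0.4, -0.2]
opening: 0.0681
grip_force: 0.0
time: 18.57
tool_pos: [0.5852, 0.3672, 0.0167]
tcp_rot: [-0.531, -3.096, 0.001]
ft_force: [0.3, -0.7, 0.7]
opening: 0.068
grip_force: 0.0
time: 18.98
tool_pos: [0.586, 0.3683, 0.0182]
tcp_rot: [0.53, 3.094, 0.002]
ft_force: [-1.2, -2.2, 7.0]
opening: 0.0448
grip_force: 61.6
time: 19.07
tool_pos: [0.586, 0.3683, 0.0182]
tcp_rot: [0.53, 3.094, 0.002]
ft_force: [-0.5, -2.5, 7.5]
opening: 0.0445
grip_force: 61.6
time: 19.48
tool_pos: [0.5971, 0.2893, 0.13]
tcp_rot: [0.524, 3.092, 0.005]
ft_force: [1.5, -0.6, -1.9]
opening: 0.0447
grip_force: 61.7
time: 19.9
tool_pos: [0.6224, 0.0863, 0.1275]
tcp_rot: [0.529, 3.095, 0.0]
ft_force: [0.1, -0.2, -0.3]
opening: 0.0444
grip_force: 61.7
time: 20.32
tool_pos: [0.6488, -0.114, 0.1275]
tcp_rot: [0.53, 3.095, -0.0]
ft_force: [-0.2, -0.1, -0.3]
opening: 0.0449
grip_force: 61.7
time: 20.48
tool_pos: [0.6489, -0.114, 0.1269]
tcp_rot: [0.534, 3.095, -0.0]
ft_force: [-0.1, 0.9, -1.4]
opening: 0.0444
grip_force: 61.7
tcp [ 0.6489 -0.114   0.1269] 20.4833 0.04438515528428156 tcp px [255.10028408 248.20494476]
0.006 [228. 199.]
0.022 [227. 204.]
lm 0.74 [231. 198.] [ 0.6523 -0.1421]
lm 0.22 [257. 232.] [ 0.6987 -0.1296]
reg 0.69 [226. 198.] 60.2
0.77 [257.9, 234.4]
0.75 [140.7, 198.2]
0.29 [229.0, 196.6]
```

View pics/w11.png

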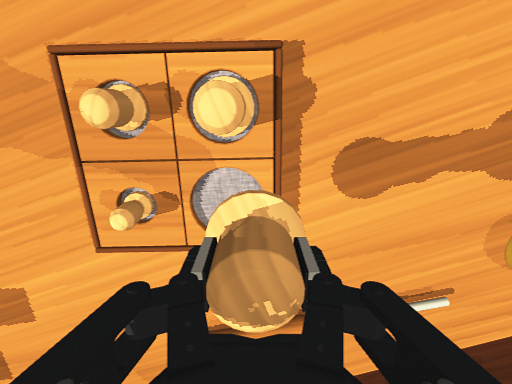

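```bash
python3 -m handwheel '[{"dx":0.0018,"dy":-0.0295,"dz":-0.01,"ax":0,"ay":0,"az":0},{"dx":0,"dy":0,"dz":-0.02,"ax":0,"ay":0,"az":0},{"dx":0,"dy":0,"dz":-0.03,"ax":0,"ay":0,"az":0},{"dx":0,"dy":0,"dz":-0.02,"ax":0,"ay":0,"az":0},{"dx":0,"dy":0,"dz":-0.008,"ax":0,"ay":0,"az":0}]'
python3 -m handwheel '[{"dx":0,"dy":0,"dz":0,"ax":0,"ay":0,"az":0},{"dx":0,"dy":0,"dz":-0.005,"ax":0,"ay":0,"az":0},{"dx":0,"dy":0,"dz":-0.004,"ax":0,"ay":0,"az":0},{"dx":0,"dy":0,"dz":0,"ax":0,"ay":0,"az":0},{"dx":0,"dy":0,"dz":0,"ax":0,"ay":0,"az":0}]'
```

```text
time: 21.1
tool_pos: [0.6491, -0.1396, 0.0357]
tcp_rot: [-0.527, -3.094, -0.001]
ft_force: [-0.1, -0.1, -0.4]
opening: 0.0446
grip_force: 61.7
time: 21.52
tool_pos: [0.651, -0.1412, 0.0302]
tcp_rot: [0.529, 3.095, -0.0]
ft_force: [0.8, -0.1, 2.6]
opening: 0.0443
grip_force: 62.0
```

Contact came at the expected floor height. Releasing, backing off, and taking a final check.

```bash
python3 -m handwheel '[{"dx":0,"dy":0,"dz":0,"ax":0,"ay":0,"az":0},{"dx":0,"dy":0,"dz":0,"ax":0,"ay":0,"az":0},{"dx":0,"dy":0,"dz":0,"ax":0,"ay":0,"az":0},{"dx":0,"dy":0,"dz":0,"ax":0,"ay":0,"az":0},{"dx":0,"dy":0,"dz":0.01,"ax":0,"ay":0,"az":0}]' 0.068
python3 -m handwheel '[{"dx":0,"dy":0,"dz":0.03,"ax":0,"ay":0,"az":0},{"dx":0,"dy":0,"dz":0.04,"ax":0,"ay":0,"az":0},{"dx":0,"dy":0,"dz":0.04,"ax":0,"ay":0,"az":0},{"dx":-0.02,"dy":0.035,"dz":0,"ax":0,"ay":0,"az":0},{"dx":-0.02,"dy":0.035,"dz":0,"ax":0,"ay":0,"az":0}]'
python3 -m handwheel '[{"dx":-0.02,"dy":0.035,"dz":0,"ax":0,"ay":0,"az":0},{"dx":-0.02,"dy":0.035,"dz":0,"ax":0,"ay":0,"az":0},{"dx":-0.02,"dy":0.035,"dz":0,"ax":0,"ay":0,"az":0},{"dx":0,"dy":0,"dz":0,"ax":0,"ay":0,"az":0},{"dx":0,"dy":0,"dz":0,"ax":0,"ay":0,"az":0}]'
python3 - <<'E'
from h import *
t=ctrl.grab_frame("top")[105:215,270:380,::-1]
s=ctrl.grab_frame("side")[180:300,280:430,::-1]
cv2.imwrite("pics/w12.png",np.hstack([cv2.resize(t,(380,380),interpolation=3),cv2.resize(s,(420,380),interpolation=3)]))
E
```

```text
time: 21.93
tool_pos: [0.6495, -0.141, 0.0381]
tcp_rot: [-0.529, -3.094, -0.001]
ft_force: [-0.4, -0.5, 0.1]
opening: 0.068
grip_force: 0.0
time: 22.35
tool_pos: [0.6126, -0.0723, 0.1527]
tcp_rot: [0.532, 3.089, -0.001]
ft_force: [0.2, 0.8, -1.3]
opening: 0.0678
grip_force: 0.0
time: 22.77
tool_pos: [0.5498, 0.0353, 0.1505]
tcp_rot: [0.525, 3.096, 0.0]
ft_force: [0.2, -1.1, 0.8]
opening: 0.0682
grip_force: 0.0
```

View pics/w12.png

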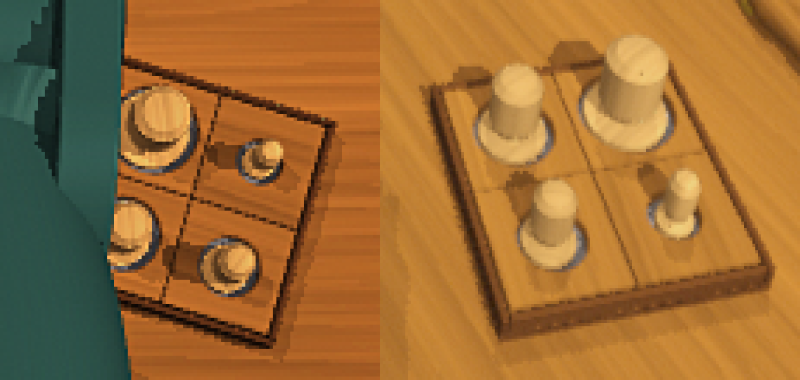

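All four knobs stand upright inside their recess rings, in both the top and side views.

```bash
python3 -c "
from station import ctrl
print(ctrl.hand_in())"
```

```text
the job is handed in; nothing more can be done
None
```

The job is handed in at about 23 s on the robot's clock: all four finished knobs stand upright in their matching recesses, the arm never went near enough to touch the two stubbed knobs, and the hand-in returned no verdict.

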